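# Finish the core ring stack and close the keeper

## Task

Finish stacking the core rings on the carrier's spindle, which already holds the widest: lower the middle-sized ring and then the narrowest onto it until each lies flat on the one below, without letting them drop down the spindle. Then push the swing keeper over the spindle, fully home to its stop. Leave the jar, the cap and the ring driver where they stand.

Things in the scene. Friction and masses are not known exactly. Their poses are not given: they have to be found in the camera images.
- carrier: Ring carrier screwed to the bench: 12 mm thick aluminium base (92 mm disc with a 36 mm wide tongue along its +x to x = 110 mm), an upright steel spindle at its centre and a hinge post, 18 mm thick, 80 mm from the spindle. Origin on the bench surface on the spindle's axis; +z up, +x from the spindle to the post. The full stack of rings reaches z = 72 mm.
- spindle_tip (a point): Centre of the upright spindle's 10 mm wide flat tip, 88 mm above the bench. The spindle is 28 mm in diameter up to 74 mm above the bench and tapers from there to the tip.
- keeper (a joint): Swing keeper, a dark steel arm turning about the vertical on top of the post. 0 rad: home at its stop, lying over the spindle (pointing along the carrier's -x from the post). Growing values open it, counter-clockwise from above, towards the carrier's -y, up to 2.2 rad. It starts 1.2 to 1.8 rad open, stays where left, and moves with about 1 N at its pin.
- keeper_pivot (a point): Point on the keeper's hinge axis, 92 mm above the bench, at the arm's underside. The arm is 18 mm wide and 8 mm thick (92 to 100 mm above the bench, 4 mm above the spindle's tip) and ends 111 mm from this axis; a round boss of 26 mm diameter here reaches to 102 mm.
- keeper_pin (a point): Middle of the upright steel push pin near the keeper's free end: 12 mm in diameter, rising from the arm's top to 128 mm above the bench, 105 mm from the hinge axis. This point lies 113 mm above the bench.
- ring_wide: Widest stainless steel ring, 64 mm outside, 34 mm bore, 20 mm high, 0.37 kg. Starts already on the spindle, flat on the base. Origin at the centre of its underside.
- ring_middle: Middle stainless steel ring, 54 mm outside, 34 mm bore, 20 mm high, about 0.22 kg. Starts lying flat on the bench. Origin at the centre of its underside, +z up.
- ring_narrow: Narrowest stainless steel ring, 44 mm outside, 34 mm bore, 20 mm high, about 0.1 kg. Starts lying flat on the bench; it and the middle ring may lie in either place. Origin at the centre of its underside, +z up.
- cap: Bystander: shallow aluminium cap with a dished top, 68 mm in diameter, 19 mm high, on the bench. Origin at the centre of its underside.
- driver: Bystander: grey cast iron ring driver standing upright, 56 mm in diameter at the foot, 100 mm high. Origin at the centre of its underside.
- jar: Bystander: squat amber glass jar with a black lid, 68 mm in diameter, 70 mm high, standing. Origin at the centre of its underside.
Not all that is in view belongs to the job. What is shaped like the ring_middle but blue or yellow is not meant. What is shaped like the ring_wide but orange is not meant.

How it is judged:
On the way, in this order (a step that is already met when the one before it is completed fails the run):
1. the middle ring lies on the widest ring on the spindle, let go, while the narrowest is still off and the keeper open (z of ring_wide in the frame of carrier between 0.009 and 0.015 m and horizontal distance between each of ring_wide, ring_middle and carrier below 0.006 m and angle between each of ring_wide, ring_middle's own z axis and vertical below 0.1 rad and z of ring_middle in the frame of carrier between 0.029 and 0.035 m and contact force between ring_middle and the fingers below 0.1 N and horizontal distance between ring_narrow and carrier above 0.03 m and value of joint keeper above 0.5 rad), for 0.1 s.
2. the narrowest ring lies on top of the middle ring on the spindle, let go, the keeper still open (z of ring_middle in the frame of carrier between 0.029 and 0.035 m and horizontal distance between each of ring_middle, ring_narrow and carrier below 0.006 m and angle between each of ring_middle, ring_narrow's own z axis and vertical below 0.1 rad and z of ring_narrow in the frame of carrier between 0.049 and 0.055 m and contact force between ring_narrow and the fingers below 0.1 N and value of joint keeper above 0.5 rad), for 0.1 s.
3. the keeper is home over the spindle (value of joint keeper below 0.1 rad), for 0.2 s.
At the end, for the whole second after the job is handed in: All three rings lie flat on the spindle, at rest: the widest on the base, the middle on it, the narrowest on top (each within 3 mm of its seated height, within 6 mm of the spindle's axis and 0.1 rad of level), and the keeper is within 0.1 rad of its stop and still (z of ring_wide in the frame of carrier between 0.009 and 0.015 m and horizontal distance between each of ring_wide, ring_middle, ring_narrow and carrier below 0.006 m and angle between each of ring_wide, ring_middle, ring_narrow's own z axis and vertical below 0.1 rad and z of ring_middle in the frame of carrier between 0.029 and 0.035 m and z of ring_narrow in the frame of carrier between 0.049 and 0.055 m and value of joint keeper below 0.1 rad and velocity of joint keeper between -0.05 and 0.05 rad/s and linear speed of each of ring_wide, ring_middle, ring_narrow below 0.02 m/s); the robot touches nothing.
It fails at once if a ring drops down the spindle (faster than 0.5 m/s on it) ((horizontal distance between ring_middle and carrier below 0.01 m and z of ring_middle in the frame of carrier below 0.085 m and linear speed of ring_middle above 0.5 m/s) or (horizontal distance between ring_narrow and carrier below 0.01 m and z of ring_narrow in the frame of carrier below 0.085 m and linear speed of ring_narrow above 0.5 m/s)).
It fails at once if the cap, the ring driver or the jar is moved by more than 20 mm or tipped (distance of any of cap, driver, jar from where it was at the start of the episode above 0.02 m or angle between any of cap, driver, jar's own z axis and vertical above 0.3 rad).
It also fails if it takes over 64 s, if anything falls off the work surface, if the arm or the gripper's body presses on something with over 40 N, if the wrist force passes 120 N, or if a joint passes its speed limit or range.

## Robot

A 6-joint arm with a two-finger parallel gripper is mounted at the origin on the work surface. World frame = base frame: x ahead of the robot, y to its left, z up, the work surface at z = 0. Lengths are in m, angles in rad, forces in N, time in s.
With the tool pointing down it reaches from about 0.3 to 0.775 m from the base axis. Payload 14.6 kg.
Tool frame: the origin (TCP) lies midway between the tips of the shut fingers; the grasp point (between the pads) lies 19 mm behind it (grasp_offset is the distance from the TCP to the grasp point, in m); z points along the fingers, y is the line along which they close (so a half turn about z gives the same grasp; the last joint's range is limited). The gripper opens to 94 mm and grips with 3 to 60 N. Pads are 16 mm wide; open, the fingers measure 119 mm over their backs; the gripper's body (75 mm by 177 mm) begins 78 mm behind the grasp point.
Start: joints at [-1.352, 0.3, 1.521, -0, 1.321, -0.067], TCP at [0.155, -0.528, 0.205] pointing down, gripper open.
Joint ranges: [-3.03, 3.03], [-0.79, 2.21], [0.23, 2.52], [-1.04, 4.18], [0, 3.07], [-2.55, 2.55]. Speed limits (rad/s): [2.22, 2.22, 2.57, 3.14, 3.14, 3.14].

## Interface

Orientations are given as [roll, pitch, yaw] about the fixed x, y, z axes, in that order (R = Rz(yaw) Ry(pitch) Rx(roll)).
In Python, from station import * gives the robot as it stands. The module is installed in compiled form; this text tells all that it offers.
- The arm moves only by the tool send_rows, never from a script. Its argument "rows" is a list of rows, each an object of numbers: "dx", "dy", "dz": the shift along the tool's x, y, z in mm; "roll": the turn about the tool's z in degrees; "jaw": the closure, from -1 (fully open) to 1 (shut). In form: [{"dx": .., "dy": .., "dz": .., "roll": .., "jaw": ..}, ...]. A call has 1 to 12 rows; each row shifts and turns the commanded pose from where the row before left it, along the tool's axes as they then stand; what a row does not reach is not made up. A row lasts 1/12 s, in which the tool goes at most 41.7 mm and 7.16 degrees, less where a joint would pass 70% of its speed; a pose out of reach is approached as far as the arm can. A call is refused whole if a number of a shift passes 41.7 or a number of a turn 7.16, either way. A call with a gripper value outside its range is refused whole. The fingers move at their own pace and stop on an object; "force" is the grip in N (left out, the last holds). Time passes only in rows, so rows that do not move let the fingers close. It gives the time, the measured TCP pose, the force, the opening and the grip force at its end, in the units of the state.
- get_obs(): the state, without advancing time (a new reading comes with each control period).
- camera(name): name is "scene" or "side" or "wrist"; returns a dict with "frame" (480x640x3 uint8, red, green, blue), "z_map" (480x640 float32, m along the optical axis (not along the pixel's ray), 0 where there is no reading), "camera_matrix" (3x3 intrinsics, pixels), "rvec" (rotation vector, rad) and "tvec" (3), from world to camera coordinates, as OpenCV has them. Camera axes: x right, y down, z forward; pixel columns grow to the right and rows downward; lengths in m; the calibration is good to about 2 mm. A picture is of the moment at which its call begins.
- hand_in(): hands the job in; it is judged then, once.
The state is a dict: "time_s": time; "qpos": joint angles; "joint_vel": joint speeds; "tau": joint torques, N m; "ee_pos": TCP position; "eef_rot": TCP orientation; "force": force on the tool from outside, world axes, zero at the start; "moment": the same for the moment, N m; "grip_width": finger opening in m; "grip_force": force on a finger pad.
Only numpy, scipy, OpenCV 4.12 (cv2) and the standard library are available. Lean on these libraries where they do the work, as an engineer would, in place of code of your own. Each camera call takes 0.05 s, during which the arm holds its last target. There are 200 camera calls.

## Working session

There is one attempt and no reset: what is moved stays moved. The work goes in short steps, Python scripts to look and compute and a tool call to move; the robot and the scene stay as the last step left them, time stands still between calls to the robot, and variables do not carry over. Pictures are saved under pics/ and viewed, at most 10 in all, crops included, and the job is handed in when it is done.

Besides the shell and the picture viewer there is one more tool, called as name(argument=value, ...) on one line, values as JSON. send_rows: Moves the arm, as the interface text tells. Its arguments: {"type":"object","properties":{"rows":{"type":"array"},"force":{"type":"number"}},"required":["rows"]}

```bash
mkdir -p pics
cat > h.py <<'E'
from station import *
import numpy as np, cv2
def cam(n):
    c=camera(n); c['R']=cv2.Rodrigues(np.array(c['rvec'],float))[0]; c['t']=np.array(c['tvec'],float).ravel(); return c
def pts(c):
    K=c['camera_matrix'];z=c['z_map'];v,u=np.mgrid[:480,:640]
    p=np.stack([(u-K[0,2])/K[0,0]*z,(v-K[1,2])/K[1,1]*z,z],-1)
    w=(p-c['t'])@c['R']; w[z<=0]=np.nan; return w
def ray(c,u,v,z):
    d=c['R'].T@np.linalg.inv(c['camera_matrix'])@np.array([u,v,1.]);o=-c['R'].T@c['t']
    return o+d*(z-o[2])/d[2]
def proj(c,p):
    q=c['camera_matrix']@(c['R']@np.array(p)+c['t']);return q[:2]/q[2]
def save(n,im): cv2.imwrite('pics/'+n,cv2.cvtColor(im,cv2.COLOR_RGB2BGR))
E
python3 - <<'E'
from h import *
for n in('scene','side','wrist'):
    c=cam(n); save(n+'.png',c['frame']); print(n,-c['R'].T@c['t'],c['R'][2])
o=get_obs();print(o)
E
```

```text
scene [ 1.24397693 -0.41395714  0.66845533] [-0.68106253  0.46180192 -0.56823659]
side [0.35530312 0.76878606 0.64531276] [ 0.18888438 -0.766138   -0.61429249]
wrist [ 0.23009864 -0.50512743  0.38297541] [-0.2584714  -0.07576839 -0.96304293]
{'time_s': 0.15, 'qpos': array([-1.35162321e+00,  3.00336516e-01,  1.52140197e+00,  2.21730702e-05,
        1.32069840e+00, -6.65805192e-02]), 'joint_vel': array([-0.00134151, -0.00074005, -0.00209164,  0.00016563, -0.00169023,
        0.0004776 ]), 'tau': array([ 6.67462136e-04, -5.31961405e+01, -3.52820170e+01,  7.08500203e-02,
        2.36642902e-02, -7.81910830e-05]), 'ee_pos': array([ 0.15500711, -0.52751255,  0.20503593]), 'eef_rot': array([-3.14075172e+00, -7.75990404e-05,  2.85748106e-01]), 'force': array([0.30493957, 0.17556045, 0.39094488]), 'moment': array([ 0.02986878, -0.05297196,  0.03481044]), 'grip_force': 0.0, 'grip_width': 0.09427431352480731}
```

View pics/scene.png

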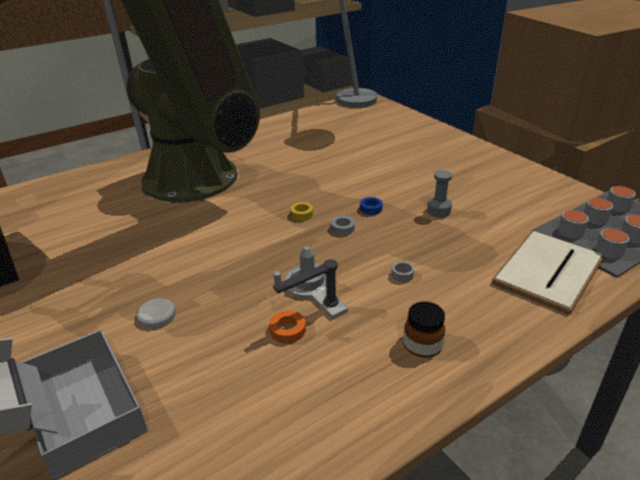

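View pics/side.png

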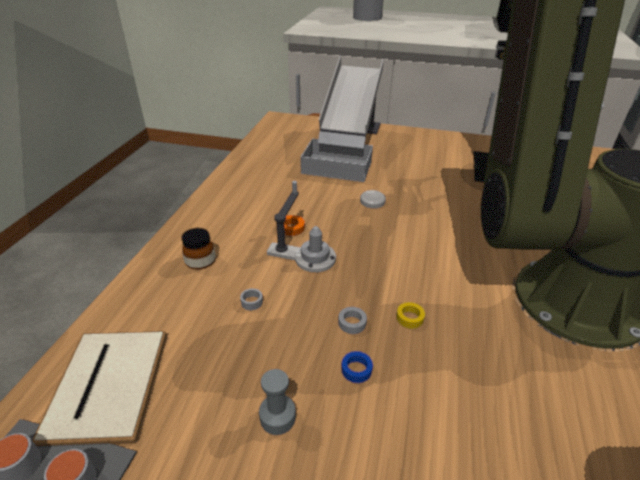

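Candidates for the middle ring in the scene view are grey (343,226), yellow (301,211) and blue (371,206). The small grey ring at (402,271) is the narrowest and orange (287,326) is the decoy for the widest. By description the middle ring is the grey one at (343,226), seen in the side view at (353,320). The spindle is at (307,258), the keeper pin near (279,280) and the post at (331,270).

Run:
```python
from h import *
S=cam('scene');D=cam('side')
save('crop.png',np.hstack([cv2.resize(S['frame'][190:330,260:430],None,fx=2.2,fy=2.8),cv2.resize(D['frame'][190:350,230:400],None,fx=2.2,fy=2.45)]))
for c,n,cs in((S,'scene',dict(mid=(343,226),nar=(402,271),pedestal=(307,280))),(D,'side',dict(mid=(353,320),nar=(252,299),pedestal=(316,255)))):
    w=pts(c)
    for k,(u,v) in cs.items():
        a=w[v-35:v+36,u-40:u+41].reshape(-1,3); 
        g0=ray(c,u,v,.02)
        if k!='pedestal':
            a=a[(np.linalg.norm(a[:,:2]-g0[:2],axis=1)<.045)&(a[:,2]>.015)&(a[:,2]<.026)]
            (x,y),r=cv2.minEnclosingCircle(a[:,:2].astype(np.float32)); print(n,k,x,y,r,len(a),np.median(a[:,2]))
        else:
            for lo,hi in((.08,.0905),(.05,.072),(.094,.106),(.106,.135)):
                b=a[(a[:,2]>lo)&(a[:,2]<hi)]
                if len(b): print(n,lo,hi,len(b),b.mean(0),b.min(0),b.max(0))
```

```text
scene mid 0.43687358498573303 0.17906558513641357 0.02917545847594738 207 0.0190904562775843
scene nar 0.6400163769721985 0.1755838543176651 0.022657310590147972 156 0.01887484621827805
scene 0.08 0.0905 97 [0.58635706 0.00715563 0.08476055] [ 0.5465041  -0.00055885  0.08010451] [0.64176202 0.01902357 0.08979694]
scene 0.05 0.072 231 [0.59358206 0.0055735  0.06108033] [ 0.54337067 -0.00346405  0.05002512] [0.64184002 0.02139408 0.07198296]
scene 0.094 0.106 630 [ 0.63342114 -0.04028615  0.09950754] [ 0.61973869 -0.10305591  0.09410946] [0.64567867 0.02046232 0.10594891]
scene 0.106 0.135 100 [ 0.63249261 -0.09749034  0.11969282] [ 0.62355009 -0.10257597  0.10608812] [ 0.63746289 -0.09138039  0.12980618]
side mid 0.43190428614616394 0.18035292625427246 0.02806430496275425 361 0.02046461420924282
side nar 0.6370072364807129 0.17745515704154968 0.023519616574048996 173 0.01957945294234507
side 0.08 0.0905 81 [0.57977687 0.01507384 0.08507089] [0.54032043 0.00562527 0.08034575] [0.63686136 0.02184255 0.09031137]
side 0.05 0.072 170 [0.57730224 0.01881164 0.06133377] [0.53600584 0.00748015 0.05003281] [0.63913821 0.02629392 0.07199915]
side 0.094 0.106 20 [0.62563983 0.01874154 0.09655945] [0.61674629 0.01205833 0.09413877] [0.63487879 0.02148488 0.09971737]
```

View pics/crop.png

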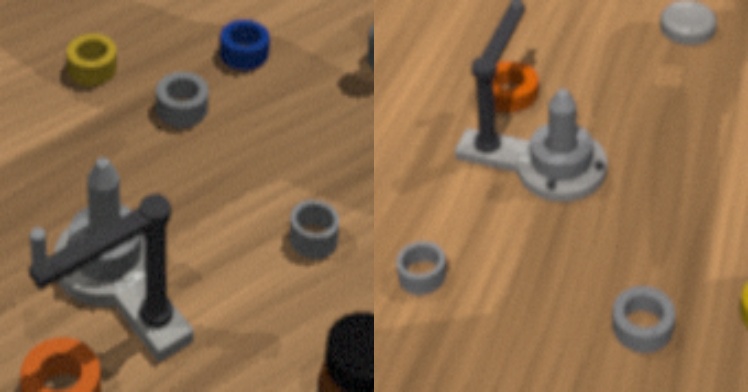

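The crop confirms the choice: plain grey rings, the larger at scene (343,226) and the thinner at (402,271), with the keeper swung out towards -y. I'll turn the tool to yaw 0 and go over the middle ring.

send_rows(rows=[{"roll": 5.5},{"roll": 5.5},{"roll": 5.4},{"dx": 14,"dy": -30},{"dx": 14,"dy": -30},{"dx": 14,"dy": -30},{"dx": 14,"dy": -30},{"dx": 14,"dy": -30},{"dx": 14,"dy": -30},{"dx": 14,"dy": -30},{"dx": 14,"dy": -30},{"dx": 14,"dy": -30}])

```text
invalid input at $.rows[0]: expected keys dx, dy, dz, roll, jaw
```

send_rows(rows=[{"dx": 14,"dy": -35},{"dx": 14,"dy": -35},{"dx": 14,"dy": -35},{"dx": 14,"dy": -35},{"dx": 14,"dy": -35},{"dx": 14,"dy": -35},{"dx": 14,"dy": -35},{"dx": 14,"dy": -35},{"dx": 14,"dy": -35},{"dx": 14,"dy": -35},{"dx": 14,"dy": -35},{}])

```text
invalid input at $.rows[0]: expected keys dx, dy, dz, roll, jaw
```

Run:
```python
from h import *
o=get_obs();print(o['time_s'],o['ee_pos'],o['eef_rot'])
W=cam('wrist');save('w1.png',W['frame']);w=pts(W)
print(proj(W,[.434,.18,.02]))
hsv=cv2.cvtColor(W['frame'],cv2.COLOR_RGB2HSV)
m=(w[...,2]>.016)&(w[...,2]<.025)
n,l,s,_=cv2.connectedComponentsWithStats(m.astype(np.uint8))
for i in range(1,n):
    if s[i,4]>400:
        p=w[l==i];(x,y),r=cv2.minEnclosingCircle(p[:,:2].astype(np.float32));print(s[i],x,y,r,np.median(p[:,2]),W['frame'][l==i].mean(0))
```

```text
0.25 [ 0.15502827 -0.52757272  0.20519359] [-3.14104163e+00 -6.42774467e-05  2.85787708e-01]
[-704.6550196  -568.52134204]
[276 293 149  59 534] 0.054544419050216675 -0.5821055769920349 0.0746069848537445 0.020550346492344607 [97.81460674 96.16853933 97.87640449]
```

View pics/w1.png

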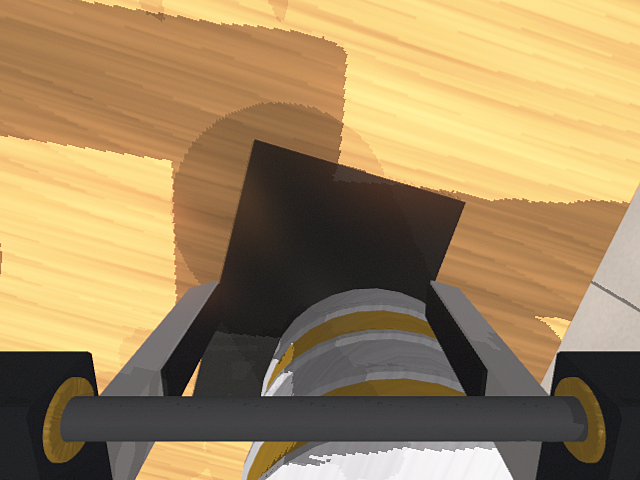

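The refused calls moved nothing, because all five keys are required. This wrist view shows the start area with the fingers at (190,340) and (460,340). I'll resend the moves.

send_rows(rows=[{"dx": 0,"dy": 0,"dz": 0,"roll": 5.5,"jaw": -1},{"dx": 0,"dy": 0,"dz": 0,"roll": 5.5,"jaw": -1},{"dx": 0,"dy": 0,"dz": 0,"roll": 5.4,"jaw": -1},{"dx": 14,"dy": -30,"dz": 0,"roll": 0,"jaw": -1},{"dx": 14,"dy": -30,"dz": 0,"roll": 0,"jaw": -1},{"dx": 14,"dy": -30,"dz": 0,"roll": 0,"jaw": -1},{"dx": 14,"dy": -30,"dz": 0,"roll": 0,"jaw": -1},{"dx": 14,"dy": -30,"dz": 0,"roll": 0,"jaw": -1},{"dx": 14,"dy": -30,"dz": 0,"roll": 0,"jaw": -1},{"dx": 14,"dy": -30,"dz": 0,"roll": 0,"jaw": -1},{"dx": 14,"dy": -30,"dz": 0,"roll": 0,"jaw": -1},{"dx": 14,"dy": -30,"dz": 0,"roll": 0,"jaw": -1}])

```text
time_s: 1.3
ee_pos: [0.2814, -0.2563, 0.2056]
eef_rot: [3.141, -0.0, -0.001]
force: [0.9, -0.2, 0.8]
grip_width: 0.0944
grip_force: 0.0
```

send_rows(rows=[{"dx": 14,"dy": -35,"dz": 0,"roll": 0,"jaw": -1},{"dx": 14,"dy": -35,"dz": 0,"roll": 0,"jaw": -1},{"dx": 14,"dy": -35,"dz": 0,"roll": 0,"jaw": -1},{"dx": 14,"dy": -35,"dz": 0,"roll": 0,"jaw": -1},{"dx": 14,"dy": -35,"dz": 0,"roll": 0,"jaw": -1},{"dx": 14,"dy": -35,"dz": 0,"roll": 0,"jaw": -1},{"dx": 14,"dy": -35,"dz": 0,"roll": 0,"jaw": -1},{"dx": 14,"dy": -35,"dz": 0,"roll": 0,"jaw": -1},{"dx": 14,"dy": -35,"dz": 0,"roll": 0,"jaw": -1},{"dx": 14,"dy": -35,"dz": 0,"roll": 0,"jaw": -1},{"dx": 14,"dy": -35,"dz": 0,"roll": 0,"jaw": -1},{"dx": 0,"dy": 0,"dz": 0,"roll": 0,"jaw": -1}])

```text
time_s: 2.3
ee_pos: [0.4364, 0.1316, 0.2052]
eef_rot: [-3.141, -0.0, 0.003]
force: [-0.5, -1.3, 1.1]
grip_width: 0.0942
grip_force: 0.0
```

```bash
cat > wr.py <<'E'
from h import *
import sys
o=get_obs();print(o['time_s'],o['ee_pos'],o['eef_rot'],o['grip_width'])
W=cam('wrist');save(sys.argv[1],W['frame']);w=pts(W)
print('tcp px',proj(W,o['ee_pos']))
m=(w[...,2]>.016)&(w[...,2]<.025)
n,l,s,_=cv2.connectedComponentsWithStats(m.astype(np.uint8))
for i in range(1,n):
    if s[i,4]>400:
        p=w[l==i];(x,y),r=cv2.minEnclosingCircle(p[:,:2].astype(np.float32));print(s[i],x,y,r,np.median(p[:,2]),W['frame'][l==i].mean(0))
E
python3 wr.py w2.png
```

```text
2.3 [0.4363915  0.13163281 0.205171  ] [-3.14079073e+00 -3.83336725e-05  3.37070576e-03] 0.09419807505915039
tcp px [324.29669901 300.40787759]
[  0  96  34  68 568] 0.5084354877471924 0.40237316489219666 0.027324505150318146 0.021580297850753064 [72.28873239 67.87676056 64.41549296]
[ 239  187   60   59 1681] 0.4347709119319916 0.18093743920326233 0.026948783546686172 0.01855686593522769 [194.74182035 181.50743605 176.76740036]
[ 126  217   60   57 1613] 0.406454473733902 0.2847064137458801 0.02724171243607998 0.01841583485895625 [ 88.07191569 106.13949163 196.42529448]
[ 288  298   56   52 1385] 0.32922127842903137 0.13954003155231476 0.027016041800379753 0.01856938213500512 [233.58700361 204.50036101   1.13285199]
```

View pics/w2.png

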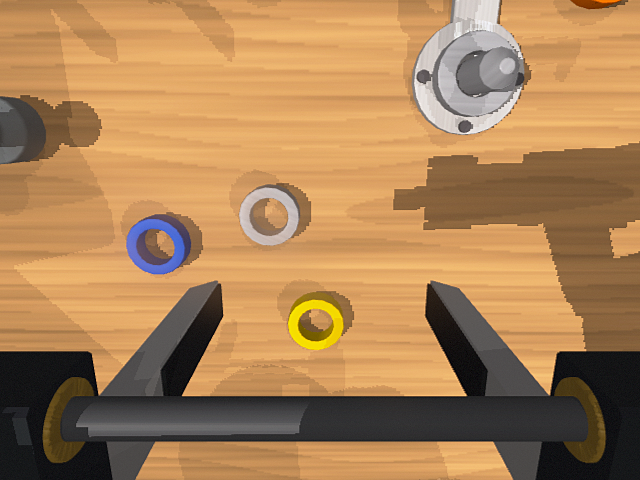

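The wrist view shows the grey middle ring at (269,215), blue at (158,244), yellow at (316,325) and the carrier at (470,80). Now I'll descend on the grey one.

send_rows(rows=[{"dx": -1.6,"dy": -24.5,"dz": 0,"roll": 0.2,"jaw": -1},{"dx": 0,"dy": -24.8,"dz": 10,"roll": 0,"jaw": -1},{"dx": 0,"dy": 0,"dz": 30,"roll": 0,"jaw": -1},{"dx": 0,"dy": 0,"dz": 30,"roll": 0,"jaw": -1},{"dx": 0,"dy": 0,"dz": 30,"roll": 0,"jaw": -1},{"dx": 0,"dy": 0,"dz": 30,"roll": 0,"jaw": -1},{"dx": 0,"dy": 0,"dz": 30,"roll": 0,"jaw": -1},{"dx": 0,"dy": 0,"dz": 20,"roll": 0,"jaw": -1},{"dx": 0,"dy": 0,"dz": 12,"roll": 0,"jaw": -1},{"dx": 0,"dy": 0,"dz": 8,"roll": 0,"jaw": -1},{"dx": 0,"dy": 0,"dz": 0,"roll": 0,"jaw": -1},{"dx": 0,"dy": 0,"dz": 0,"roll": 0,"jaw": -1}])

```text
time_s: 3.35
ee_pos: [0.434, 0.176, 0.0059]
eef_rot: [-3.142, -0.0, -0.005]
force: [0.2, 0.2, -0.4]
grip_width: 0.0941
grip_force: 0.0
```

send_rows(force=25, rows=[{"dx": 0,"dy": 0,"dz": 0,"roll": 0,"jaw": 1},{"dx": 0,"dy": 0,"dz": 0,"roll": 0,"jaw": 1},{"dx": 0,"dy": 0,"dz": 0,"roll": 0,"jaw": 1},{"dx": 0,"dy": 0,"dz": 0,"roll": 0,"jaw": 1},{"dx": 0,"dy": 0,"dz": 0,"roll": 0,"jaw": 1},{"dx": 0,"dy": 0,"dz": 0,"roll": 0,"jaw": 1},{"dx": 0,"dy": 0,"dz": 0,"roll": 0,"jaw": 1},{"dx": 0,"dy": 0,"dz": 0,"roll": 0,"jaw": 1}])

```text
time_s: 4.02
ee_pos: [0.434, 0.1767, 0.0057]
eef_rot: [-3.141, -0.001, -0.004]
force: [-1.1, 2.8, 2.9]
grip_width: 0.0533
grip_force: 25.0
```

send_rows(rows=[{"dx": 0,"dy": 0,"dz": -10,"roll": 0,"jaw": 1},{"dx": 0,"dy": 0,"dz": -25,"roll": 0,"jaw": 1},{"dx": 0,"dy": 0,"dz": -35,"roll": 0,"jaw": 1},{"dx": 0,"dy": 0,"dz": -35,"roll": 0,"jaw": 1},{"dx": 0,"dy": 20,"dz": -30,"roll": 0,"jaw": 1},{"dx": 0,"dy": 30,"dz": -20,"roll": 0,"jaw": 1},{"dx": 6,"dy": 30,"dz": 0,"roll": 0,"jaw": 1},{"dx": 6,"dy": 30,"dz": 0,"roll": 0,"jaw": 1},{"dx": 6,"dy": 30,"dz": 0,"roll": 0,"jaw": 1},{"dx": 6,"dy": 20,"dz": 0,"roll": 0,"jaw": 1},{"dx": 0,"dy": 0,"dz": 0,"roll": 0,"jaw": 1},{"dx": 0,"dy": 0,"dz": 0,"roll": 0,"jaw": 1}])

```text
time_s: 5.02
ee_pos: [0.4569, 0.0156, 0.1606]
eef_rot: [3.142, 0.001, -0.006]
force: [-0.5, 0.4, -2.7]
grip_width: 0.0539
grip_force: 25.0
```

Run:
```python
from h import *
o=get_obs();print(o['time_s'],o['ee_pos'],o['eef_rot'],o['grip_width'],o['force'])
W=cam('wrist');save('w3.png',W['frame']);w=pts(W)
print('proj tip',proj(W,[.554,.01,.088]))
near=np.linalg.norm(w[...,:2]-[.554,.01],axis=2)<.045
for lo,hi in((.009,.015),(.029,.035),(.086,.0905)):
    p=w[near&(w[...,2]>lo)&(w[...,2]<hi)]
    if len(p): (x,y),r=cv2.minEnclosingCircle(p[:,:2].astype(np.float32));print(lo,len(p),x,y,r,p.mean(0))
# held ring
p=w[(np.linalg.norm(w[...,:2]-o['ee_pos'][:2],axis=2)<.04)&(abs(w[...,2]-o['ee_pos'][2]-.014)<.012)]
print('held',len(p),p[:,:].min(0),p.max(0))
```

```text
5.0167 [0.45694747 0.01562089 0.16061811] [ 3.14156180e+00  6.63373494e-04 -6.02817649e-03] 0.053942287763330043 [-0.507726    0.38363239 -2.74882362]
proj tip [333.01209406  88.48555503]
0.009 5147 0.5539746880531311 0.010015991516411304 0.04507090896368027 [0.55527455 0.00989677 0.01096023]
0.029 4713 0.5524568557739258 0.011612942442297935 0.03189653903245926 [0.55327855 0.01159092 0.03070669]
0.086 266 0.5495706796646118 0.011956214904785156 0.005625344347208738 [0.55152513 0.01183222 0.08681776]
held 9915 [ 0.43057422 -0.02288288  0.16261952] [0.48461261 0.05442206 0.18661451]
```

View pics/w3.png

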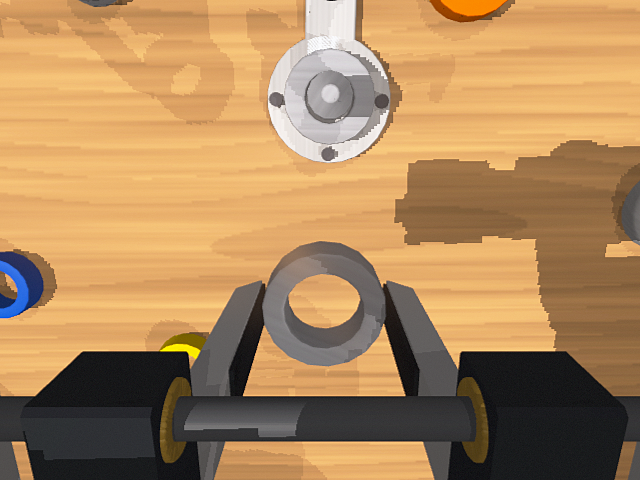

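The wrist view shows the ring held square between the fingers at (325,302) and the spindle tip as a bright disc at (331,93). Next is the offset between them, both measured in this one view.

```bash
cat > off.py <<'E'
from h import *
import sys
def offset(ring_h_above_tcp, rout):
    o=get_obs();W=cam('wrist');w=pts(W);e=o['ee_pos'];zt=e[2]+ring_h_above_tcp
    print('t',o['time_s'],'tcp',e,'yaw',o['eef_rot'][2],'w',o['grip_width'],'zt',zt)
    g=cv2.cvtColor(W['frame'],cv2.COLOR_RGB2GRAY)
    # spindle tip: depth window then centroid
    u,v=proj(W,[.552,.0115,.088]).astype(int);k=slice(max(0,v-25),v+26),slice(u-25,u+26)
    sub=g[k]; m=(w[k][...,2]>.082)&(w[k][...,2]<.094)&(sub>np.percentile(sub,93))
    vv,uu=np.nonzero(m);print('tip px',uu.mean()+k[1].start,vv.mean()+k[0].start,len(uu))
    t=ray(W,uu.mean()+k[1].start,vv.mean()+k[0].start,.088);print('tip',t)
    for lo,hi,z in((.0285,.035,.032),(.009,.015,.012)):
        b=w[(np.linalg.norm(w[...,:2]-t[:2],axis=2)<.060)&(w[...,2]>lo)&(w[...,2]<hi)]
        b=b[np.linalg.norm(b[:,:2]-t[:2],axis=1)<(.04 if z>.02 else .046)]
        if len(b): (x,y),r=cv2.minEnclosingCircle(b[:,:2].astype(np.float32));print('lvl',z,x,y,r)
    # held ring bore: outer/inner contour of the top-face
    p=w[(np.linalg.norm(w[...,:2]-e[:2],axis=2)<rout+.006)&(abs(w[...,2]-zt)<.004)]
    print('ztop med',np.median(p[:,2]),len(p))
    M=((np.linalg.norm(w[...,:2]-e[:2],axis=2)<rout+.008)&(abs(w[...,2]-zt)<.004)).astype(np.uint8)
    cs,h=cv2.findContours(M,cv2.RETR_CCOMP,cv2.CHAIN_APPROX_NONE)
    for c,hh in zip(cs,h[0]):
        if len(c)>60:
            q=np.array([ray(W,*x[0],zt)[:2] for x in c]);A=np.c_[2*q,np.ones(len(q))]
            s=np.linalg.lstsq(A,(q**2).sum(1),rcond=None)[0];r=np.sqrt(s[2]+s[0]**2+s[1]**2)
            print('hole' if hh[3]>=0 else 'outer',s[:2],'r',r,'tip-ring mm',(t[:2]-s[:2])*1e3)
offset(float(sys.argv[1]),float(sys.argv[2]))
E
python3 off.py .0145 .027
```

```text
t 5.0667 tcp [0.45685727 0.01636831 0.16058588] yaw -0.004783516896472051 w 0.053847066583992874 zt 0.17508587833143568
tip px 330.3356643356643 92.02097902097901 143
tip [0.55204607 0.01238989 0.088     ]
lvl 0.032 0.5525235533714294 0.011634856462478638 0.031928740441799164
lvl 0.012 0.5520601868629456 0.012462927028536797 0.04607698321342468
ztop med 0.17350342324584545 7219
outer [0.45904327 0.01670169] r 0.027435949553103543 tip-ring mm [93.0027973  -4.31179807]
hole [0.45890774 0.0167535 ] r 0.01655893373336132 tip-ring mm [93.13833171 -4.3636082 ]
```

send_rows(rows=[{"dx": 15,"dy": 1,"dz": 0,"roll": -0.3,"jaw": 1},{"dx": 25,"dy": 1,"dz": 0,"roll": 0,"jaw": 1},{"dx": 25,"dy": 1,"dz": 0,"roll": 0,"jaw": 1},{"dx": 18,"dy": 1,"dz": 0,"roll": 0,"jaw": 1},{"dx": 10,"dy": 0.4,"dz": 0,"roll": 0,"jaw": 1},{"dx": 0,"dy": 0,"dz": 0,"roll": 0,"jaw": 1},{"dx": 0,"dy": 0,"dz": 0,"roll": 0,"jaw": 1},{"dx": 0,"dy": 0,"dz": 0,"roll": 0,"jaw": 1}])

```text
time_s: 5.78
ee_pos: [0.5494, 0.0127, 0.1604]
eef_rot: [-3.141, 0.001, 0.002]
force: [1.1, 0.4, -2.2]
grip_width: 0.0537
grip_force: 25.0
```

Run:
```python
from h import *
o=get_obs();print(o['time_s'],o['ee_pos'],o['eef_rot'],o['force'])
W=cam('wrist');save('w4.png',W['frame'][180:420,160:480])
```

```text
5.7833 [0.54941955 0.01268709 0.16039808] [-3.14149005e+00  6.35212836e-04  2.13235595e-03] [ 1.0916059   0.40467945 -2.16596894]
```

View pics/w4.png

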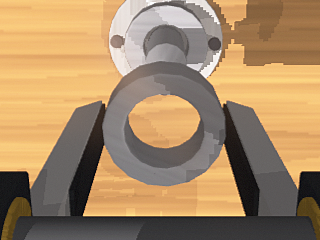

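The crop shows the ring held with the spindle rising behind it at about (165,40) in the crop, in line. I'll lower it onto the tip and then check the force.

send_rows(rows=[{"dx": 0.3,"dy": 0.5,"dz": 15,"roll": 0,"jaw": 1},{"dx": 0,"dy": 0,"dz": 20,"roll": 0,"jaw": 1},{"dx": 0,"dy": 0,"dz": 15,"roll": 0,"jaw": 1},{"dx": 0,"dy": 0,"dz": 10,"roll": 0,"jaw": 1},{"dx": 0,"dy": 0,"dz": 6,"roll": 0,"jaw": 1},{"dx": 0,"dy": 0,"dz": 3,"roll": 0,"jaw": 1},{"dx": 0,"dy": 0,"dz": 3,"roll": 0,"jaw": 1},{"dx": 0,"dy": 0,"dz": 3,"roll": 0,"jaw": 1},{"dx": 0,"dy": 0,"dz": 0,"roll": 0,"jaw": 1}])

```text
time_s: 6.58
ee_pos: [0.5505, 0.0116, 0.0854]
eef_rot: [-3.142, -0.0, 0.001]
force: [-0.8, 0.4, -3.4]
grip_width: 0.0534
grip_force: 25.0
```

send_rows(rows=[{"dx": 0,"dy": 0,"dz": 2,"roll": 0,"jaw": 1},{"dx": 0,"dy": 0,"dz": 2,"roll": 0,"jaw": 1},{"dx": 0,"dy": 0,"dz": 2,"roll": 0,"jaw": 1},{"dx": 0,"dy": 0,"dz": 2,"roll": 0,"jaw": 1},{"dx": 0,"dy": 0,"dz": 0,"roll": 0,"jaw": 1}])

```text
time_s: 7.0
ee_pos: [0.5503, 0.0116, 0.077]
eef_rot: [-3.142, 0.001, 0.001]
force: [0.0, 0.1, -2.1]
grip_width: 0.0536
grip_force: 25.0
```

send_rows(rows=[{"dx": 0,"dy": 0,"dz": 5,"roll": 0,"jaw": 1},{"dx": 0,"dy": 0,"dz": 8,"roll": 0,"jaw": 1},{"dx": 0,"dy": 0,"dz": 8,"roll": 0,"jaw": 1},{"dx": 0,"dy": 0,"dz": 7,"roll": 0,"jaw": 1},{"dx": 0,"dy": 0,"dz": 5,"roll": 0,"jaw": 1},{"dx": 0,"dy": 0,"dz": 3,"roll": 0,"jaw": 1},{"dx": 0,"dy": 0,"dz": 1,"roll": 0,"jaw": 1},{"dx": 0,"dy": 0,"dz": 0,"roll": 0,"jaw": 1}])

```text
time_s: 7.67
ee_pos: [0.5505, 0.0115, 0.0402]
eef_rot: [-3.142, 0.0, 0.001]
force: [0.0, -0.4, -2.4]
grip_width: 0.0532
grip_force: 25.0
```

send_rows(rows=[{"dx": 0,"dy": 0,"dz": 1,"roll": 0,"jaw": 1},{"dx": 0,"dy": 0,"dz": 0.6,"roll": 0,"jaw": 1},{"dx": 0,"dy": 0,"dz": 0.4,"roll": 0,"jaw": 1},{"dx": 0,"dy": 0,"dz": 0,"roll": 0,"jaw": 1},{"dx": 0,"dy": 0,"dz": 0,"roll": 0,"jaw": 1}])

```text
time_s: 8.08
ee_pos: [0.5506, 0.0116, 0.0386]
eef_rot: [-3.142, -0.0, 0.001]
force: [0.1, 0.3, -2.8]
grip_width: 0.0537
grip_force: 25.0
```

send_rows(rows=[{"dx": 0,"dy": 0,"dz": 0.5,"roll": 0,"jaw": 1},{"dx": 0,"dy": 0,"dz": 0.5,"roll": 0,"jaw": 1},{"dx": 0,"dy": 0,"dz": 0,"roll": 0,"jaw": 1},{"dx": 0,"dy": 0,"dz": 0,"roll": 0,"jaw": 1}])

```text
time_s: 8.42
ee_pos: [0.5506, 0.0115, 0.0377]
eef_rot: [3.142, -0.0, 0.001]
force: [-1.4, 0.2, 1.8]
grip_width: 0.0533
grip_force: 25.0
```

send_rows(rows=[{"dx": 0,"dy": 0,"dz": 0.5,"roll": 0,"jaw": 1},{"dx": 0,"dy": 0,"dz": 0,"roll": 0,"jaw": 1},{"dx": 0,"dy": 0,"dz": 0,"roll": 0,"jaw": 1}])

```text
time_s: 8.67
ee_pos: [0.5507, 0.0115, 0.0377]
eef_rot: [3.142, -0.0, 0.001]
force: [-5.1, 0.2, 9.2]
grip_width: 0.0537
grip_force: 25.0
```

send_rows(rows=[{"dx": 0,"dy": 0,"dz": -0.4,"roll": 0,"jaw": 0.9},{"dx": 0,"dy": 0,"dz": 0,"roll": 0,"jaw": -1},{"dx": 0,"dy": 0,"dz": 0,"roll": 0,"jaw": -1},{"dx": 0,"dy": 0,"dz": 0,"roll": 0,"jaw": -1},{"dx": 0,"dy": 0,"dz": 0,"roll": 0,"jaw": -1},{"dx": 0,"dy": 0,"dz": -10,"roll": 0,"jaw": -1},{"dx": 0,"dy": 0,"dz": -25,"roll": 0,"jaw": -1},{"dx": 0,"dy": 0,"dz": -35,"roll": 0,"jaw": -1},{"dx": 0,"dy": 0,"dz": -35,"roll": 0,"jaw": -1},{"dx": 0,"dy": 0,"dz": -35,"roll": 0,"jaw": -1},{"dx": 0,"dy": -10,"dz": -25,"roll": 0,"jaw": -1},{"dx": 10,"dy": -20,"dz": 0,"roll": 0,"jaw": -1}])

```text
time_s: 9.67
ee_pos: [0.5617, 0.0407, 0.2093]
eef_rot: [3.141, -0.009, -0.001]
force: [1.4, 0.1, -0.4]
grip_width: 0.0939
grip_force: 0.0
```

send_rows(rows=[{"dx": 14,"dy": -25,"dz": 0,"roll": 0,"jaw": -1},{"dx": 15,"dy": -25,"dz": 0,"roll": 0,"jaw": -1},{"dx": 15,"dy": -25,"dz": 0,"roll": 0,"jaw": -1},{"dx": 5,"dy": -25,"dz": 0,"roll": 0,"jaw": -1},{"dx": 0,"dy": -15,"dz": 0,"roll": 0,"jaw": -1},{"dx": 0,"dy": 0,"dz": 0,"roll": 0,"jaw": -1},{"dx": 0,"dy": 0,"dz": 0,"roll": 0,"jaw": -1}])

```text
time_s: 10.25
ee_pos: [0.6089, 0.1567, 0.2026]
eef_rot: [3.141, -0.0, 0.002]
force: [-0.3, 0.4, 0.5]
grip_width: 0.0938
grip_force: 0.0
```

```bash
python3 wr.py w5.png
python3 - <<'E'
from h import *
for n in('scene','side'):
    c=cam(n);w=pts(c);a=w[(np.linalg.norm(w[...,:2]-[.5515,.0115],axis=2)<.04)]
    for z in(.032,.052):
        b=a[abs(a[:,2]-z)<.002];print(n,z,len(b),b.mean(0),b.min(0),b.max(0))
E
```

```text
10.25 [0.60892519 0.15669181 0.20263638] [ 3.14141264e+00 -9.18256940e-06  2.37362357e-03] 0.09381307111801028
tcp px [324.3250506  300.44341567]
[ 568  146   72   50 1962] 0.6372893452644348 -0.08690880984067917 0.0322796031832695 0.01886739188630728 [1.64327727e+02 7.30142712e+01 1.33027523e-01]
[275 155  50  51 822] 0.6394941806793213 0.17786268889904022 0.022023232653737068 0.01844528558762968 [187.4513382  179.56447689 179.0620438 ]
[ 33 291  59  54 516] 0.5098146200180054 0.40411603450775146 0.02780240774154663 0.021843792194072176 [71.5251938  72.45930233 72.43992248]
[314 451  51  29 681] 0.33046627044677734 0.13980841636657715 0.026777995750308037 0.0185015531098742 [2.28143906e+02 2.01440529e+02 1.29221733e-01]
scene 0.032 72 [0.56950152 0.00300853 0.03165991] [ 0.52906601 -0.02063399  0.03001428] [0.5852106  0.0311538  0.03393452]
scene 0.052 161 [0.55366075 0.00590006 0.05188791] [ 0.52400764 -0.01594439  0.05002807] [0.57035872 0.03530424 0.0539628 ]
side 0.032 105 [0.54924608 0.0279541  0.03212784] [ 0.51937908 -0.005159    0.0300094 ] [0.58222794 0.04460546 0.03397055]
side 0.052 155 [0.54695942 0.0192856  0.05243792] [ 0.52291261 -0.01209245  0.05005334] [0.57449544 0.0409725  0.05399808]
```

The middle ring is seated: the depth shows its top at 52 mm, on the axis. The narrow ring is at (0.640, 0.178), so I'll pick it up.

send_rows(rows=[{"dx": 15,"dy": -10,"dz": 0,"roll": 0,"jaw": -1},{"dx": 16,"dy": -11.2,"dz": 10,"roll": 0.1,"jaw": -1},{"dx": 0,"dy": 0,"dz": 25,"roll": 0,"jaw": -1},{"dx": 0,"dy": 0,"dz": 30,"roll": 0,"jaw": -1},{"dx": 0,"dy": 0,"dz": 30,"roll": 0,"jaw": -1},{"dx": 0,"dy": 0,"dz": 30,"roll": 0,"jaw": -1},{"dx": 0,"dy": 0,"dz": 30,"roll": 0,"jaw": -1},{"dx": 0,"dy": 0,"dz": 22,"roll": 0,"jaw": -1},{"dx": 0,"dy": 0,"dz": 12,"roll": 0,"jaw": -1},{"dx": 0,"dy": 0,"dz": 7,"roll": 0,"jaw": -1},{"dx": 0,"dy": 0,"dz": 0,"roll": 0,"jaw": -1},{"dx": 0,"dy": 0,"dz": 0,"roll": 0,"jaw": -1}])

```text
time_s: 11.4
ee_pos: [0.641, 0.1777, 0.0076]
eef_rot: [-3.141, -0.002, -0.001]
force: [0.1, 0.2, -0.0]
grip_width: 0.0942
grip_force: 0.0
```

send_rows(force=20, rows=[{"dx": 0,"dy": 0,"dz": 0,"roll": 0,"jaw": 1},{"dx": 0,"dy": 0,"dz": 0,"roll": 0,"jaw": 1},{"dx": 0,"dy": 0,"dz": 0,"roll": 0,"jaw": 1},{"dx": 0,"dy": 0,"dz": 0,"roll": 0,"jaw": 1},{"dx": 0,"dy": 0,"dz": 0,"roll": 0,"jaw": 1},{"dx": 0,"dy": 0,"dz": 0,"roll": 0,"jaw": 1},{"dx": 0,"dy": 0,"dz": 0,"roll": 0,"jaw": 1},{"dx": 0,"dy": 0,"dz": 0,"roll": 0,"jaw": 1},{"dx": 0,"dy": 0,"dz": 0,"roll": 0,"jaw": 1}])

```text
time_s: 12.15
ee_pos: [0.6403, 0.1779, 0.0063]
eef_rot: [3.142, 0.0, -0.0]
force: [-0.4, -0.4, 0.6]
grip_width: 0.0435
grip_force: 20.0
```

send_rows(rows=[{"dx": 0,"dy": 0,"dz": -10,"roll": 0,"jaw": 1},{"dx": 0,"dy": 0,"dz": -25,"roll": 0,"jaw": 1},{"dx": 0,"dy": 0,"dz": -35,"roll": 0,"jaw": 1},{"dx": 0,"dy": 0,"dz": -35,"roll": 0,"jaw": 1},{"dx": 0,"dy": 0,"dz": -35,"roll": 0,"jaw": 1},{"dx": -10,"dy": 10,"dz": -20,"roll": 0,"jaw": 1},{"dx": -20,"dy": 18,"dz": 0,"roll": 0,"jaw": 1},{"dx": -25,"dy": 22,"dz": 0,"roll": 0,"jaw": 1},{"dx": -25,"dy": 22,"dz": 0,"roll": 0,"jaw": 1},{"dx": -25,"dy": 22,"dz": 0,"roll": 0,"jaw": 1},{"dx": -25,"dy": 22,"dz": 0,"roll": 0,"jaw": 1},{"dx": -25,"dy": 22,"dz": 0,"roll": 0,"jaw": 1}])

```text
time_s: 13.15
ee_pos: [0.4838, 0.0391, 0.1669]
eef_rot: [3.142, -0.001, -0.0]
force: [-0.8, -0.2, -1.2]
grip_width: 0.044
grip_force: 20.0
```

send_rows(rows=[{"dx": -18,"dy": 15,"dz": 0,"roll": 0,"jaw": 1},{"dx": -10,"dy": 9,"dz": 0,"roll": 0,"jaw": 1},{"dx": 0,"dy": 0,"dz": 0,"roll": 0,"jaw": 1},{"dx": 0,"dy": 0,"dz": 0,"roll": 0,"jaw": 1},{"dx": 0,"dy": 0,"dz": 0,"roll": 0,"jaw": 1}])

```text
time_s: 13.57
ee_pos: [0.4579, 0.0163, 0.1668]
eef_rot: [-3.142, -0.001, -0.0]
force: [0.3, -0.0, -0.8]
grip_width: 0.0437
grip_force: 20.0
```

```bash
python3 off.py .0137 .022
```

```text
t 13.5667 tcp [0.45789186 0.01632625 0.1668146 ] yaw -0.00031878358800163653 w 0.04366667244893678 zt 0.1805145951835672
tip px 330.94262295081967 94.84426229508196 122
tip [0.55207322 0.0123192  0.088     ]
lvl 0.032 0.5525860786437988 0.011516464874148369 0.03193027898669243
lvl 0.012 0.5520631670951843 0.012284711003303528 0.04604041576385498
ztop med 0.17903114556753943 3485
outer [0.45919098 0.0164535 ] r 0.022832293491262104 tip-ring mm [92.88224243 -4.13429803]
hole [0.45862145 0.01673734] r 0.016453410003497627 tip-ring mm [93.45177656 -4.41814477]
```

send_rows(rows=[{"dx": 15,"dy": 1,"dz": 0,"roll": 0,"jaw": 1},{"dx": 25,"dy": 1,"dz": 0,"roll": 0,"jaw": 1},{"dx": 25,"dy": 1,"dz": 0,"roll": 0,"jaw": 1},{"dx": 18,"dy": 1,"dz": 0,"roll": 0,"jaw": 1},{"dx": 10,"dy": 0.4,"dz": 0,"roll": 0,"jaw": 1},{"dx": 0,"dy": 0,"dz": 0,"roll": 0,"jaw": 1},{"dx": 0,"dy": 0,"dz": 0,"roll": 0,"jaw": 1},{"dx": 0,"dy": 0,"dz": 0,"roll": 0,"jaw": 1}])

```text
time_s: 14.28
ee_pos: [0.5497, 0.0119, 0.1661]
eef_rot: [-3.142, 0.001, 0.0]
force: [-0.8, 0.7, -0.8]
grip_width: 0.0442
grip_force: 20.0
```

send_rows(rows=[{"dx": 0,"dy": 0,"dz": 15,"roll": 0,"jaw": 1},{"dx": 0,"dy": 0,"dz": 20,"roll": 0,"jaw": 1},{"dx": 0,"dy": 0,"dz": 15,"roll": 0,"jaw": 1},{"dx": 0,"dy": 0,"dz": 10,"roll": 0,"jaw": 1},{"dx": 0,"dy": 0,"dz": 6,"roll": 0,"jaw": 1},{"dx": 0,"dy": 0,"dz": 3,"roll": 0,"jaw": 1},{"dx": 0,"dy": 0,"dz": 3,"roll": 0,"jaw": 1},{"dx": 0,"dy": 0,"dz": 3,"roll": 0,"jaw": 1},{"dx": 0,"dy": 0,"dz": 3,"roll": 0,"jaw": 1},{"dx": 0,"dy": 0,"dz": 0,"roll": 0,"jaw": 1}])

```text
time_s: 15.12
ee_pos: [0.5501, 0.0115, 0.0881]
eef_rot: [-3.142, 0.0, -0.0]
force: [0.6, 0.3, -1.2]
grip_width: 0.0437
grip_force: 20.0
```

send_rows(rows=[{"dx": 0,"dy": 0,"dz": 2,"roll": 0,"jaw": 1},{"dx": 0,"dy": 0,"dz": 2,"roll": 0,"jaw": 1},{"dx": 0,"dy": 0,"dz": 2,"roll": 0,"jaw": 1},{"dx": 0,"dy": 0,"dz": 2,"roll": 0,"jaw": 1},{"dx": 0,"dy": 0,"dz": 2,"roll": 0,"jaw": 1},{"dx": 0,"dy": 0,"dz": 0,"roll": 0,"jaw": 1}])

```text
time_s: 15.62
ee_pos: [0.55, 0.0115, 0.0779]
eef_rot: [-3.142, 0.001, -0.001]
force: [-0.1, 0.3, -0.7]
grip_width: 0.044
grip_force: 20.0
```

Ring bottom is at about 71.5 mm, around the full diameter, with no contact. Seating is at TCP z ≈ 0.058.

send_rows(rows=[{"dx": 0.4,"dy": 0,"dz": 4,"roll": 0,"jaw": 1},{"dx": 0,"dy": 0,"dz": 6,"roll": 0,"jaw": 1},{"dx": 0,"dy": 0,"dz": 4,"roll": 0,"jaw": 1},{"dx": 0,"dy": 0,"dz": 2,"roll": 0,"jaw": 1},{"dx": 0,"dy": 0,"dz": 1,"roll": 0,"jaw": 1},{"dx": 0,"dy": 0,"dz": 1,"roll": 0,"jaw": 1},{"dx": 0,"dy": 0,"dz": 0,"roll": 0,"jaw": 1},{"dx": 0,"dy": 0,"dz": 0,"roll": 0,"jaw": 1}])

```text
time_s: 16.28
ee_pos: [0.5507, 0.0115, 0.0605]
eef_rot: [3.142, -0.0, -0.0]
force: [0.7, -0.0, -1.4]
grip_width: 0.0439
grip_force: 20.0
```

send_rows(rows=[{"dx": 0,"dy": 0,"dz": 0.7,"roll": 0,"jaw": 1},{"dx": 0,"dy": 0,"dz": 0.5,"roll": 0,"jaw": 1},{"dx": 0,"dy": 0,"dz": 0.4,"roll": 0,"jaw": 1},{"dx": 0,"dy": 0,"dz": 0,"roll": 0,"jaw": 1},{"dx": 0,"dy": 0,"dz": 0,"roll": 0,"jaw": 1}])

```text
time_s: 16.7
ee_pos: [0.5506, 0.0115, 0.0587]
eef_rot: [-3.142, 0.0, -0.0]
force: [-0.4, -0.3, -1.2]
grip_width: 0.0442
grip_force: 20.0
```

send_rows(rows=[{"dx": 0,"dy": 0,"dz": 0.5,"roll": 0,"jaw": 1},{"dx": 0,"dy": 0,"dz": 0.4,"roll": 0,"jaw": 1},{"dx": 0,"dy": 0,"dz": 0,"roll": 0,"jaw": 1},{"dx": 0,"dy": 0,"dz": 0,"roll": 0,"jaw": 1}])

```text
time_s: 17.03
ee_pos: [0.5508, 0.0115, 0.0582]
eef_rot: [3.142, -0.0, -0.0]
force: [-1.1, 0.7, 5.5]
grip_width: 0.0439
grip_force: 20.0
```

send_rows(rows=[{"dx": 0,"dy": 0,"dz": 0.4,"roll": 0,"jaw": 1},{"dx": 0,"dy": 0,"dz": 0,"roll": 0,"jaw": 1},{"dx": 0,"dy": 0,"dz": 0,"roll": 0,"jaw": 1}])

```text
time_s: 17.28
ee_pos: [0.5508, 0.0115, 0.0582]
eef_rot: [3.142, -0.001, -0.0]
force: [-4.1, -0.2, 10.0]
grip_width: 0.0439
grip_force: 20.0
```

send_rows(rows=[{"dx": 0,"dy": 0,"dz": -0.4,"roll": 0,"jaw": 0.9},{"dx": 0,"dy": 0,"dz": 0,"roll": 0,"jaw": -1},{"dx": 0,"dy": 0,"dz": 0,"roll": 0,"jaw": -1},{"dx": 0,"dy": 0,"dz": 0,"roll": 0,"jaw": -1},{"dx": 0,"dy": 0,"dz": 0,"roll": 0,"jaw": -1},{"dx": 0,"dy": 0,"dz": -10,"roll": 0,"jaw": -1},{"dx": 0,"dy": 0,"dz": -25,"roll": 0,"jaw": -1},{"dx": 0,"dy": 0,"dz": -35,"roll": 0,"jaw": -1},{"dx": 0,"dy": 0,"dz": -35,"roll": 0,"jaw": -1},{"dx": 0,"dy": 0,"dz": -35,"roll": 0,"jaw": -1},{"dx": 0,"dy": 10,"dz": -25,"roll": 0,"jaw": -1},{"dx": 0,"dy": 20,"dz": -5,"roll": 0,"jaw": -1}])

```text
time_s: 18.28
ee_pos: [0.5518, -0.0176, 0.2337]
eef_rot: [3.141, -0.008, 0.002]
force: [1.1, 0.0, 0.6]
grip_width: 0.0937
grip_force: 0.0
```

send_rows(rows=[{"dx": 0,"dy": 25,"dz": 0,"roll": 0,"jaw": -1},{"dx": 0,"dy": 25,"dz": 0,"roll": 0,"jaw": -1},{"dx": 0,"dy": 20,"dz": 0,"roll": 0,"jaw": -1},{"dx": 0,"dy": 7,"dz": 0,"roll": 0,"jaw": -1},{"dx": 0,"dy": 0,"dz": 0,"roll": 0,"jaw": -1},{"dx": 0,"dy": 0,"dz": 0,"roll": 0,"jaw": -1}])

```text
time_s: 18.78
ee_pos: [0.5506, -0.0951, 0.2281]
eef_rot: [-3.141, -0.0, -0.001]
force: [-0.4, -0.0, -0.7]
grip_width: 0.0936
grip_force: 0.0
```

Run:
```python
from h import *
o=get_obs();print(o['time_s'],o['ee_pos'],o['eef_rot'],o['grip_width'])
W=cam('wrist');save('w6.png',W['frame']);w=pts(W)
d=np.linalg.norm(w[...,:2]-[.632,-.04],axis=2)<.09
for lo,hi in((.124,.132),(.0955,.1015),(.1015,.106),(.069,.075),(.05,.0545)):
    m=d&(w[...,2]>lo)&(w[...,2]<hi);p=w[m]
    if len(p):
        v,u=np.nonzero(m);print(lo,len(p),p.mean(0),p.min(0),p.max(0),u.mean(),v.mean())
p=w[d&(w[...,2]>.0955)&(w[...,2]<.1015)]
r=cv2.minAreaRect(p[:,:2].astype(np.float32)*1000);print(r)
for n in('scene','side'):
    c=cam(n);w=pts(c);a=w[(np.linalg.norm(w[...,:2]-[.5515,.0115],axis=2)<.03)]
    for z in(.052,.072):
        b=a[abs(a[:,2]-z)<.002];print(n,z,len(b),b.min(0),b.max(0))
```

```text
18.7833 [ 0.55055951 -0.09506083  0.228122  ] [-3.14138667e+00 -1.31617747e-04 -8.63628168e-04] 0.09359463364325826
0.124 269 [ 0.63052296 -0.09515482  0.12651414] [ 0.62467274 -0.10091012  0.12449091] [ 0.63643755 -0.08933879  0.12895459] 324.08550185873605 120.5539033457249
0.0955 4358 [ 0.63126161 -0.0355955   0.09897732] [ 0.61952117 -0.10084777  0.09558265] [0.64456831 0.0222291  0.1014933 ] 239.2400183570445 119.77237264800367
0.1015 137 [0.63195685 0.00993209 0.10183066] [ 0.61964294 -0.00301943  0.1015003 ] [0.64309179 0.02058282 0.10305569] 173.1021897810219 118.75912408759125
0.069 428 [0.56250647 0.00374645 0.07114409] [ 0.54752891 -0.0098347   0.06901791] [0.57163271 0.02327731 0.07499147] 202.08177570093457 208.3107476635514
0.05 383 [0.56661472 0.00160518 0.05111419] [ 0.54632362 -0.01406     0.05000121] [0.57764496 0.02597641 0.05446963] 210.71279373368145 198.98433420365535
((631.6373901367188, -39.34574890136719), (123.13754272460938, 24.996366500854492), 89.51166534423828)
scene 0.052 82 [ 0.5288931  -0.01620685  0.05000133] [0.57079392 0.03588249 0.05399203]
scene 0.072 121 [ 0.52758629 -0.0122317   0.07003526] [0.57147662 0.0325169  0.07394569]
side 0.052 82 [ 5.22174655e-01 -1.12252483e-04  5.02171601e-02] [0.57475458 0.03960563 0.05398807]
side 0.072 98 [ 0.52649616 -0.00947984  0.0702159 ] [0.56906877 0.0341609  0.07390946]
```

View pics/w6.png

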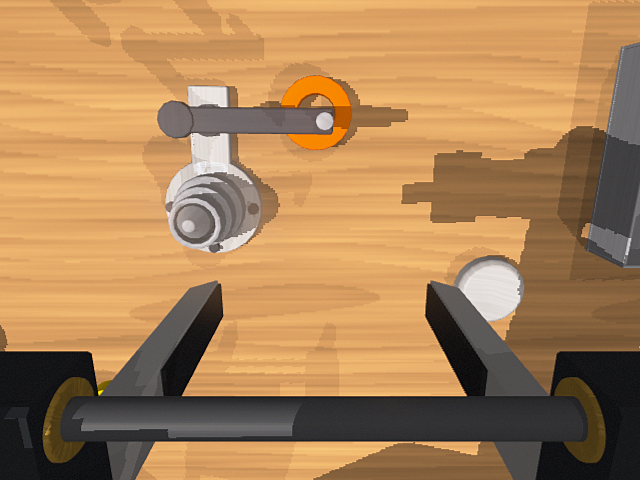

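The view shows all three rings nested at (200,215), the keeper arm from the boss (176,119) to the pin (324,120), and the cap at (490,288), clear of the path. Pin is at (0.631,-0.095) and pivot at (0.632,0.010). I'll grip the pin lightly and sweep it along the arc.

send_rows(rows=[{"dx": 15,"dy": 0,"dz": 0,"roll": 0,"jaw": -1},{"dx": 25,"dy": 0,"dz": 0,"roll": 0,"jaw": -1},{"dx": 25,"dy": 0,"dz": 0,"roll": 0,"jaw": -1},{"dx": 15.5,"dy": 0,"dz": 5,"roll": 0,"jaw": -1},{"dx": 0,"dy": 0,"dz": 20,"roll": 0,"jaw": -1},{"dx": 0,"dy": 0,"dz": 30,"roll": 0,"jaw": -1},{"dx": 0,"dy": 0,"dz": 30,"roll": 0,"jaw": -1},{"dx": 0,"dy": 0,"dz": 20,"roll": 0,"jaw": -1},{"dx": 0,"dy": 0,"dz": 10,"roll": 0,"jaw": -1},{"dx": 0,"dy": 0,"dz": 6,"roll": 0,"jaw": -1},{"dx": 0,"dy": 0,"dz": 0,"roll": 0,"jaw": -1},{"dx": 0,"dy": 0,"dz": 0,"roll": 0,"jaw": -1}])

```text
time_s: 19.93
ee_pos: [0.6316, -0.0954, 0.1081]
eef_rot: [3.141, -0.002, -0.0]
force: [0.4, -0.3, 0.3]
grip_width: 0.0943
grip_force: 0.0
```

send_rows(force=10, rows=[{"dx": 0,"dy": 0,"dz": 0,"roll": 0,"jaw": 1},{"dx": 0,"dy": 0,"dz": 0,"roll": 0,"jaw": 1},{"dx": 0,"dy": 0,"dz": 0,"roll": 0,"jaw": 1},{"dx": 0,"dy": 0,"dz": 0,"roll": 0,"jaw": 1},{"dx": 0,"dy": 0,"dz": 0,"roll": 0,"jaw": 1},{"dx": 0,"dy": 0,"dz": 0,"roll": 0,"jaw": 1},{"dx": 0,"dy": 0,"dz": 0,"roll": 0,"jaw": 1},{"dx": 0,"dy": 0,"dz": 0,"roll": 0,"jaw": 1},{"dx": 0,"dy": 0,"dz": 0,"roll": 0,"jaw": 1},{"dx": 0,"dy": 0,"dz": 0,"roll": 0,"jaw": 1},{"dx": 0,"dy": 0,"dz": 0,"roll": 0,"jaw": 1},{"dx": 0,"dy": 0,"dz": 0,"roll": 0,"jaw": 1}])

```text
time_s: 20.93
ee_pos: [0.6311, -0.0955, 0.1069]
eef_rot: [-3.142, -0.0, -0.0]
force: [0.7, -0.6, 0.2]
grip_width: 0.0173
grip_force: 0.0
```

Run:
```python
from h import *
o=get_obs();print(o['time_s'],o['ee_pos'],o['grip_width'],o['grip_force'],o['force'])
a=np.linspace(1.56,0,21);c=np.c_[-np.cos(a),-np.sin(a)]*105
d=np.diff(c,axis=0);print(np.round(np.c_[d[:,0],-d[:,1]],1).tolist())
```

```text
20.9333 [ 0.63107237 -0.09553834  0.10685707] 0.017320906880434497 0.0 [ 0.65598269 -0.58689119  0.22904634]
[[-8.2, -0.4], [-8.1, -1.0], [-8.0, -1.7], [-7.9, -2.3], [-7.7, -2.9], [-7.4, -3.5], [-7.1, -4.1], [-6.8, -4.6], [-6.4, -5.1], [-6.0, -5.6], [-5.5, -6.0], [-5.0, -6.5], [-4.5, -6.8], [-4.0, -7.2], [-3.4, -7.4], [-2.8, -7.7], [-2.2, -7.9], [-1.6, -8.0], [-1.0, -8.1], [-0.3, -8.2]]
```

Fingers are still closing (17 mm), so I'll wait a little longer.

send_rows(rows=[{"dx": 0,"dy": 0,"dz": 0,"roll": 0,"jaw": 1},{"dx": 0,"dy": 0,"dz": 0,"roll": 0,"jaw": 1},{"dx": 0,"dy": 0,"dz": 0,"roll": 0,"jaw": 1}])

```text
time_s: 21.18
ee_pos: [0.6311, -0.0955, 0.1068]
eef_rot: [-3.142, 0.0, -0.0]
force: [0.4, 0.6, -0.5]
grip_width: 0.0116
grip_force: 10.0
```

send_rows(rows=[{"dx": -8.2,"dy": -0.4,"dz": 0,"roll": 0,"jaw": 1},{"dx": -8.1,"dy": -1.0,"dz": 0,"roll": 0,"jaw": 1},{"dx": -8.0,"dy": -1.7,"dz": 0,"roll": 0,"jaw": 1},{"dx": -7.9,"dy": -2.3,"dz": 0,"roll": 0,"jaw": 1},{"dx": -7.7,"dy": -2.9,"dz": 0,"roll": 0,"jaw": 1},{"dx": -7.4,"dy": -3.5,"dz": 0,"roll": 0,"jaw": 1},{"dx": 0,"dy": 0,"dz": 0,"roll": 0,"jaw": 1}])

```text
time_s: 21.77
ee_pos: [0.5825, -0.0842, 0.1069]
eef_rot: [3.14, 0.001, -0.001]
force: [-3.2, -6.8, -1.5]
grip_width: 0.0119
grip_force: 10.0
```

send_rows(rows=[{"dx": -7.1,"dy": -4.1,"dz": 0,"roll": 0,"jaw": 1},{"dx": -6.8,"dy": -4.6,"dz": 0,"roll": 0,"jaw": 1},{"dx": -6.4,"dy": -5.1,"dz": 0,"roll": 0,"jaw": 1},{"dx": -6.0,"dy": -5.6,"dz": 0,"roll": 0,"jaw": 1},{"dx": -5.5,"dy": -6.0,"dz": 0,"roll": 0,"jaw": 1},{"dx": -5.0,"dy": -6.5,"dz": 0,"roll": 0,"jaw": 1},{"dx": -4.5,"dy": -6.8,"dz": 0,"roll": 0,"jaw": 1},{"dx": 0,"dy": 0,"dz": 0,"roll": 0,"jaw": 1}])

```text
time_s: 22.43
ee_pos: [0.54, -0.0454, 0.1065]
eef_rot: [3.14, 0.005, -0.0]
force: [-15.1, -9.2, 3.8]
grip_width: 0.0112
grip_force: 10.0
```

send_rows(rows=[{"dx": -4.0,"dy": -7.2,"dz": 0,"roll": 0,"jaw": 1},{"dx": -3.4,"dy": -7.4,"dz": 0,"roll": 0,"jaw": 1},{"dx": -2.8,"dy": -7.7,"dz": 0,"roll": 0,"jaw": 1},{"dx": -2.2,"dy": -7.9,"dz": 0,"roll": 0,"jaw": 1},{"dx": -1.6,"dy": -8.0,"dz": 0,"roll": 0,"jaw": 1},{"dx": -0.5,"dy": -6.0,"dz": 0,"roll": 0,"jaw": 1},{"dx": 0,"dy": 0,"dz": 0,"roll": 0,"jaw": 1},{"dx": 0,"dy": 0,"dz": 0,"roll": 0,"jaw": 1}])

```text
time_s: 23.1
ee_pos: [0.5275, -0.0004, 0.1066]
eef_rot: [-3.141, 0.002, 0.0]
force: [-6.2, -0.2, 0.8]
grip_width: 0.0113
grip_force: 10.0
```

send_rows(rows=[{"dx": 0,"dy": -4,"dz": 0,"roll": 0,"jaw": 1},{"dx": 0,"dy": -4,"dz": 0,"roll": 0,"jaw": 1},{"dx": 0,"dy": -2,"dz": 0,"roll": 0,"jaw": 1},{"dx": 0,"dy": 0,"dz": 0,"roll": 0,"jaw": 1},{"dx": 0,"dy": 0,"dz": 0,"roll": 0,"jaw": 1}])

```text
time_s: 23.52
ee_pos: [0.5275, 0.0094, 0.1066]
eef_rot: [-3.141, 0.002, -0.0]
force: [-5.9, -0.2, -0.4]
grip_width: 0.0115
grip_force: 10.0
```

send_rows(rows=[{"dx": 0,"dy": -1,"dz": 0,"roll": 0,"jaw": 1},{"dx": 0,"dy": -1,"dz": 0,"roll": 0,"jaw": 1},{"dx": 0,"dy": -1,"dz": 0,"roll": 0,"jaw": 1},{"dx": 0,"dy": 0,"dz": 0,"roll": 0,"jaw": 1},{"dx": 0,"dy": 0,"dz": 0,"roll": 0,"jaw": 1}])

```text
time_s: 23.93
ee_pos: [0.5276, 0.0121, 0.1066]
eef_rot: [3.142, 0.001, -0.0]
force: [-4.7, -2.3, -1.1]
grip_width: 0.0118
grip_force: 10.0
```

send_rows(rows=[{"dx": 0,"dy": -1,"dz": 0,"roll": 0,"jaw": 1},{"dx": 0,"dy": -1,"dz": 0,"roll": 0,"jaw": 1},{"dx": 0,"dy": 0,"dz": 0,"roll": 0,"jaw": 1},{"dx": 0,"dy": 0,"dz": 0,"roll": 0,"jaw": 1}])

```text
time_s: 24.27
ee_pos: [0.5276, 0.0124, 0.1066]
eef_rot: [3.139, 0.002, -0.001]
force: [-6.8, -14.9, -0.2]
grip_width: 0.0117
grip_force: 10.0
```

At the stop (y stands at 0.0124 and the force is rising). I'll ease off, open and lift clear.

send_rows(rows=[{"dx": 0,"dy": 1.2,"dz": 0,"roll": 0,"jaw": 1},{"dx": 0,"dy": 0,"dz": 0,"roll": 0,"jaw": -1},{"dx": 0,"dy": 0,"dz": 0,"roll": 0,"jaw": -1},{"dx": 0,"dy": 0,"dz": 0,"roll": 0,"jaw": -1},{"dx": 0,"dy": 0,"dz": 0,"roll": 0,"jaw": -1},{"dx": 0,"dy": 0,"dz": 0,"roll": 0,"jaw": -1},{"dx": 0,"dy": 0,"dz": -15,"roll": 0,"jaw": -1},{"dx": 0,"dy": 0,"dz": -30,"roll": 0,"jaw": -1},{"dx": -15,"dy": 0,"dz": -30,"roll": 0,"jaw": -1},{"dx": -25,"dy": 0,"dz": -20,"roll": 0,"jaw": -1},{"dx": -25,"dy": 0,"dz": 0,"roll": 0,"jaw": -1},{"dx": 0,"dy": 0,"dz": 0,"roll": 0,"jaw": -1}])

```text
time_s: 25.27
ee_pos: [0.4609, 0.0132, 0.2032]
eef_rot: [3.142, -0.002, -0.0]
force: [0.7, -0.3, -0.6]
grip_width: 0.0819
grip_force: 0.0
```

send_rows(rows=[{"dx": 0,"dy": 0,"dz": 0,"roll": 0,"jaw": -1},{"dx": 0,"dy": 0,"dz": 0,"roll": 0,"jaw": -1},{"dx": 0,"dy": 0,"dz": 0,"roll": 0,"jaw": -1}])

```text
time_s: 25.52
ee_pos: [0.4636, 0.0131, 0.2015]
eef_rot: [-3.142, 0.0, -0.0]
force: [-0.1, -0.3, -0.3]
grip_width: 0.0941
grip_force: 0.0
```

Run:
```python
from h import *
o=get_obs();print(o['time_s'],o['ee_pos'],o['grip_width'],o['force'])
W=cam('wrist');save('w7.png',W['frame']);w=pts(W)
d=np.linalg.norm(w[...,:2]-[.58,.01],axis=2)<.08
for lo,hi in((.123,.132),(.096,.1035)):
    p=w[d&(w[...,2]>lo)&(w[...,2]<hi)];print(len(p),p.mean(0),p.min(0),p.max(0))
print(cv2.minAreaRect(p[:,:2].astype(np.float32)*1000))
S=cam('scene');save('s2.png',np.hstack([cv2.resize(S['frame'][210:350,220:380],(400,350)),cv2.resize(W['frame'],(400,350))]))
```

```text
25.5167 [0.46356791 0.01306316 0.2015104 ] 0.09413212728172361 [-0.12311775 -0.25729287 -0.3194268 ]
313 [0.52689087 0.01243    0.12646067] [0.52122128 0.00654793 0.12348795] [0.53236879 0.01783516 0.1285492 ]
4147 [0.57230724 0.0112651  0.09862112] [0.52091362 0.00145272 0.09604325] [0.61333026 0.02094425 0.10225727]
((567.1644897460938, 11.385828971862793), (17.985177993774414, 92.78592681884766), 88.59481811523438)
```

View pics/s2.png

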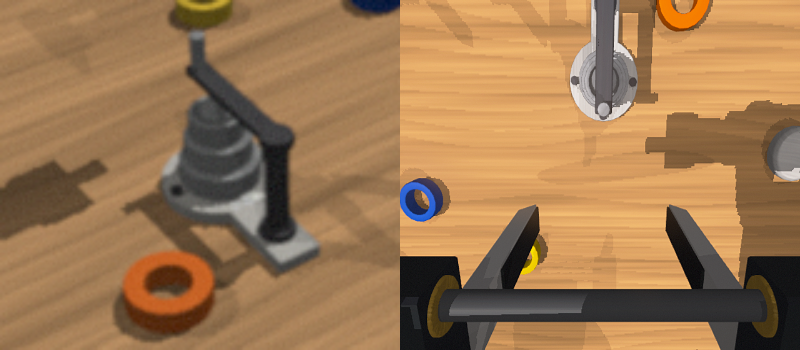

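The picture shows the rings stacked in steps on the spindle and the keeper lying over it, with the pin on the carrier's axis at (603,110) in the right half. The gripper is clear, so I'm handing in.

```bash
python3 -c "
from station import *
print(hand_in())"
```

```text
the job is handed in; nothing more can be done
None
```

The middle and narrowest rings are seated flat on the spindle, the keeper is home against its stop, and the job was handed in at about 25.6 s of the 64 s allowed; no verdict came back.

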